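# Unlock the vaccine case: guard lever home, then bolt lever

### The arm

A 7-joint arm with a two-finger parallel gripper is mounted at the origin on the work surface. World frame = base frame: x ahead of the robot, y to its left, z up, the work surface at z = 0. Lengths are in m, angles in rad, forces in N, time in s.
With the tool pointing down it reaches from about 0.4 to 0.85 m from the base axis. Payload 4.5 kg.
Tool frame: the origin (TCP) lies between the finger pads; the fingertips stand 11 mm ahead of it and the grasp point (between the pads) lies 8 mm behind it (r.nose_length is the distance from the TCP to the fingertips, in m); z points along the fingers, y is the line along which they close (so a half turn about z gives the same grasp; the last joint's range is limited). The gripper opens to 88 mm and grips with 3 to 60 N. Pads are 18 mm wide; open, the fingers measure 123 mm over their backs; the gripper's body (75 mm by 187 mm) begins 45 mm behind the grasp point.
Start: joints at [-1.194, 0.689, -0.195, 1.565, 0.157, 0.902, -0.215], TCP at [0.21, 0.589, 0.25] pointing down, gripper open.
Joint ranges: [-3.01, 3.01], [-0.46, 2.08], [-1.47, 1.51], [0.13, 2.56], [-1, 4.14], [0.04, 2.09], [-2.66, 2.66]. Speed limits (rad/s): [2.57, 2.57, 3.14, 3.14, 3.14, 3.14, 3.14].

### API

Orientations are given as a unit quaternion [x, y, z, w].
In Python, from plant import get_state, snapshot, camera_model, r gives the robot as it stands.
- The arm moves only by the shell command python3 -m inch 'ROWS' [FORCE]. ROWS is text: rows parted by semicolons, each of 7 numbers parted by spaces: the opening, from -1 (shut) to 1 (fully open), then the shift along the tool's x, y, z in m, then the turn, a rotation vector about the tool's x, y, z in rad. A call has 1 to 20 rows; each row shifts and turns the commanded pose from where the row before left it, along the tool's axes as they then stand; what a row does not reach is not made up. A row lasts 1/12 s, in which the tool goes at most 41.7 mm and 7.16 degrees, less where a joint would pass 70% of its speed; a pose out of reach is approached as far as the arm can. A call is refused whole if a number of a shift passes 0.0417 or a number of a turn 0.125, either way. A call with a gripper value outside its range is refused whole. The fingers move at their own pace and stop on an object; FORCE is the grip in N (left out, the last holds). Time passes only in rows, so rows that do not move let the fingers close. It gives the time, the measured TCP pose, the force, the opening and the grip force at its end, in the units of the state.
- get_state(): the state, without advancing time (a new reading comes with each control period).
- snapshot(name): name is "scene" or "top" or "wrist"; returns (picture, depth): 480x640x3 uint8, red, green, blue; 480x640 float32, m along the optical axis (not along the pixel's ray), 0 where there is no reading.
- camera_model(name): a dict with "intrinsics" (3x3 intrinsics, pixels), "view" (4x4, takes a point from world to camera coordinates). Camera axes: x right, y down, z forward; pixel columns grow to the right and rows downward; lengths in m; the calibration is good to about 2 mm. A picture is of the moment at which its call begins: read the wrist's pose just before it. camera_model takes no time and is no camera call; for the wrist camera it gives the pose at the moment of the call.
- r.finish_job(): hands the job in; it is judged then, once.
The state is a dict: "clock": time; "q": joint angles; "qd": joint speeds; "joint_torque": joint torques, N m; "tool_pos": TCP position; "eef_rot": TCP orientation; "contact_force": force on the tool from outside, world axes, zero at the start; "moment": the same for the moment, N m; "opening": opening from 0.0 (shut) to 1.0 (fully open); "finger_force": force on a finger pad.
Only numpy, scipy, OpenCV 4.12 (cv2) and the standard library are available. Lean on these libraries where they do the work, as an engineer would, in place of code of your own. Each camera call takes 0.05 s, during which the arm holds its last target. There are 200 camera calls.

### The job

Unlock the vaccine case on the mat: swing the guard lever (the one with the round knob) clockwise until you feel it come fully home against its stop, which frees the bolt lever (the one with the flat paddle), then swing the bolt lever clockwise fully home against its own stop. Work gently: force neither lever against its stop or against the interlock. Leave both levers there, and do not disturb the vial on the lid or the things around the case.

Things in the scene. Friction and masses are not known exactly. Their poses are not given: they have to be found in the camera images.
- case: Flat grey steel vaccine case with an aluminium lid, 268 x 368 mm and 120 mm high, fixed to the table. Origin: centre of its underside. x points to its hinged far side, y to its left, z up; the lid's top is at z = 120 mm. Two levers turn flat above the lid about upright axes: the guard lever at x = 0, y = +85 mm, the bolt lever at x = 0, y = -85 mm.
- guard_lever: Guard lever, left on the lid. Origin on its turning axis at the lid's top; x along the arm to the knob, z up. Hub 36 mm across, 17 mm high; flat arm 14 mm wide, its top 15 mm above the lid; 80 mm from the axis an upright round black knob, 18 mm in diameter, top 57 mm above the lid. Starts pointing roughly back to the robot (x axis 1.97 to 2.67 rad counterclockwise of the case's x).
- guard_knob (a point): Centre of the top of the guard lever's round knob; axes as the lever's. The arm is clamped on its hidden spindle at no particular angle, so how far it must swing cannot be seen, only felt: 0.35 to 2.55 rad clockwise from above, ending 0.12 to 1.62 rad counterclockwise of the case's x. It drags with about 0.25 N m (3 N at the knob) and stays where it is left.
- guard_axis (a point): Point on the guard lever's turning axis at the lid's top, axes as the case's. Inside the lid is the guard's stop, a sprung rubber buffer that pushes back with 16 N m per rad (about 2.5 N per mm at the knob). 2 to 5 mm into it is enough and safe; 20 N at the knob is too much.
- bolt_lever: Bolt lever, right on the lid. Origin on its turning axis at the lid's top; x along the arm to the paddle, z up. Hub 44 mm across, 17 mm high; flat arm 18 mm wide, 107 mm long, its top 16 mm above the lid; 95 mm from the axis an upright flat black paddle, 32 mm along the arm, 10 mm thick across it, top 58 mm above the lid. Starts pointing 0.97 to 1.0 rad clockwise of the case's x.
- bolt_paddle (a point): Centre of the top of the bolt lever's paddle; axes as the lever's. Until the guard is home (within about 0.06 rad of touching its stop) the interlock hidden in the lid blocks the bolt lever within 0.1 rad. Freed, it turns clockwise from above, dragging with about 0.4 N m (4 N at the paddle), stays where it is left and holds the guard captive.
- bolt_axis (a point): Point on the bolt lever's turning axis at the lid's top, axes as the case's. The bolt lever meets its sprung stop when it points 2.17 rad clockwise of the case's x (outwards and back to the robot), 1.17 to 1.2 rad from its start. The stop pushes back with 10 N m per rad (about 1.1 N per mm at the paddle); 25 N at the paddle is too much.
- vial: Bystander: small amber glass vial, 24 mm in diameter, 42 mm high, loose, standing on the lid near its far edge between the levers. Origin: centre of its underside.
- tray: Bystander: loose grey pulp tray, 220 x 130 mm, 40 mm high, beside the case. Origin: centre of its underside, x along its length.
- carton: Bystander: loose carton of gloves, 200 x 120 mm, 70 mm high, beside the case. Origin: centre of its underside, x along its length.
- gel: Bystander: loose white bottle, 56 mm in diameter, 120 mm high, to the robot's left. Origin: centre of its underside.

How it is judged:
By the outcome, as a careful person would: the job done as asked, in the order asked, and still so for the second after the job is handed in, with the robot touching nothing.
It also fails if it takes over 72 s, if anything falls off the work surface, if the arm or the gripper's body presses on something with over 40 N, if the wrist force passes 120 N, or if a joint passes its speed limit or range.

## Working session

There is one attempt and no reset: what is moved stays moved. The work goes in short steps, Python scripts to look and compute and a shell command to move; the robot and the scene stay as the last step left them, time stands still between calls to the robot, and variables do not carry over. Pictures are saved under pics/ and viewed, at most 10 in all, crops included, and the job is handed in when it is done.

```bash
mkdir -p pics; ls
python3 - <<'E'
from plant import get_state, snapshot, camera_model, r
import cv2,numpy as np
s=get_state();print(s)
for n in("top","scene"):
    p,d=snapshot(n);cv2.imwrite(f"pics/{n}0.png",p[:,:,::-1]);np.save(f"pics/{n}0.npy",d)
    print(camera_model(n))
E
```

```text
pics
{'clock': 0.0, 'q': array([-1.19420056,  0.68996824, -0.19450636,  1.56628867,  0.15733252,
        0.90244908, -0.21512339]), 'qd': array([ 0.00010632,  0.00065308,  0.00094906,  0.00122901, -0.00121016,
        0.00127443,  0.00080019]), 'joint_torque': array([-5.22423397e-05, -5.27546918e+01, -1.26714941e+00, -1.53422499e+01,
       -5.27144352e-02,  6.36097175e-03,  1.53884826e-04]), 'tool_pos': array([0.20993793, 0.58808435, 0.24893437]), 'eef_rot': array([ 1.70526113e-01,  9.85352782e-01, -8.56689145e-04, -7.35691964e-05]), 'contact_force': array([ 0.10117409,  0.81928029, -0.47117098]), 'moment': array([0.03399901, 0.03020623, 0.03340732]), 'finger_force': 0.0, 'opening': 1.0008393164774811}
{'intrinsics': array([[465.29339157,   0.        , 320.56366935],
       [  0.        , 465.29339157, 240.52406137],
       [  0.        ,   0.        ,   1.        ]]), 'view': array([[ 4.49177270e-03, -9.99989730e-01, -6.03345484e-04,
        -1.55600956e-02],
       [-9.97200278e-01, -4.43420553e-03, -7.46454524e-02,
         5.05008499e-01],
       [ 7.46420104e-02,  9.36946690e-04, -9.97209954e-01,
         1.18289226e+00],
       [ 0.00000000e+00,  0.00000000e+00,  0.00000000e+00,
         1.00000000e+00]])}
{'intrinsics': array([[560.61889069,   0.        , 314.2959254 ],
       [  0.        , 560.61889069, 239.49923162],
       [  0.        ,   0.        ,   1.        ]]), 'view': array([[ 0.49836376,  0.86670086,  0.02152167, -0.24448784],
       [ 0.5700277 , -0.30886712, -0.76136031, -0.18232846],
       [-0.6532243 ,  0.39170234, -0.64797168,  1.72078386],
       [ 0.        ,  0.        ,  0.        ,  1.        ]])}
```

View pics/top0.png

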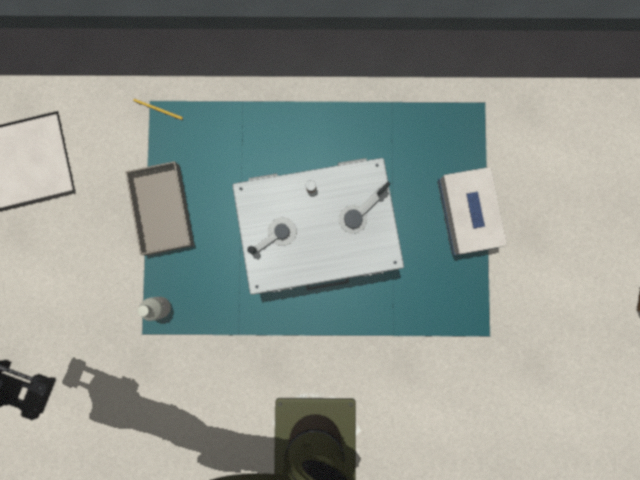

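View pics/scene0.png

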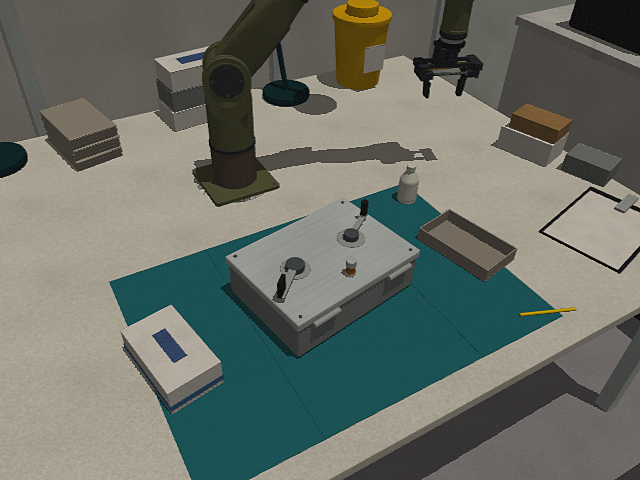

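The top view shows the lid with corners at about (234,184), (383,159), (402,267) and (250,293). The guard hub is at (282,232) with its knob near (252,250). The bolt hub is at (353,219) with its paddle near (383,190), and the vial is at (311,188). The gel bottle is at (155,310), well to the left.

```bash
cat > h.py <<'E'
import numpy as np,cv2
from plant import get_state, snapshot, camera_model, r
def world(n,d):
    m=camera_model(n);K=m["intrinsics"];V=m["view"]
    v,u=np.mgrid[:480,:640]
    P=np.stack([(u-K[0,2])/K[0,0]*d,(v-K[1,2])/K[1,1]*d,d],-1)
    return (P-V[:3,3])@V[:3,:3]
E
python3 - <<'E'
from h import *
for n in("top","scene"):
    W=world(n,np.load(f"pics/{n}0.npy"));z=W[...,2]
    reg=(W[...,0]>.3)&(W[...,0]<.7)&(abs(W[...,1])<.25)
    L=reg&(abs(z-.12)<.006)
    nn,lab,st,_=cv2.connectedComponentsWithStats(L.astype(np.uint8));L=lab==1+st[1:,4].argmax()
    print(n,"lidz",np.median(z[L]),cv2.minAreaRect(W[L][:,:2].astype(np.float32)))
    c=cv2.minAreaRect(W[L][:,:2].astype(np.float32))[0]
    T=reg&(z>.128)&(z<.22)&(np.hypot(W[...,0]-c[0],W[...,1]-c[1])<.22)
    nn,lab,st,cen=cv2.connectedComponentsWithStats(T.astype(np.uint8),connectivity=8)
    for i in range(1,nn):
        if st[i,4]<8: continue
        Q=W[lab==i]; zt=np.percentile(Q[:,2],98)
        print(i,st[i],"zmax",zt,"mean",Q.mean(0))
        for a,b in((.128,.145),(.150,.157),(.157,.17),(.17,.185)):
            S=Q[(Q[:,2]>a)&(Q[:,2]<=b)]
            if len(S): print("   ",a,b,len(S),S.mean(0))
E
```

```text
top lidz 0.1205560112818131 ((0.5346261262893677, -0.004967391490936279), (0.268233060836792, 0.36834052205085754), 10.129108428955078)
2 [306 181  10  12 103] zmax 0.16647925171131314 mean [0.61953251 0.01040534 0.1569249 ]
    0.128 0.145 19 [0.61382842 0.01048837 0.13413854]
    0.15 0.157 5 [0.61330216 0.01012844 0.15406488]
    0.157 0.17 79 [0.62129871 0.0104029  0.16258617]
3 [344 181  47  47 583] zmax 0.1807515507662683 mean [ 0.57344905 -0.11347468  0.14229458]
    0.128 0.145 501 [ 0.56685308 -0.10672641  0.13707148]
    0.15 0.157 3 [ 0.60650991 -0.14412936  0.15313471]
    0.157 0.17 12 [ 0.60760491 -0.15198598  0.16226878]
    0.17 0.185 65 [ 0.61553112 -0.15594552  0.17825964]
5 [247 223  43  32 403] zmax 0.17901150563260712 mean [0.50148433 0.10262964 0.14227708]
    0.128 0.145 342 [0.50666205 0.09555394 0.13661154]
    0.15 0.157 2 [0.47139891 0.13766447 0.15374515]
    0.157 0.17 7 [0.47266299 0.13709094 0.16359279]
    0.17 0.185 51 [0.4725499  0.14329415 0.17678888]
scene lidz 0.12153094105554246 ((0.5344122648239136, -0.0029934048652648926), (0.2718988358974457, 
[... 208 characters left out ...]
4829 0.14271342 0.15406638]
    0.157 0.17 32 [0.47808473 0.14155345 0.16306096]
    0.17 0.185 45 [0.47513694 0.14408183 0.17589767]
5 [276 257  29  43 594] zmax 0.18017042068406094 mean [ 0.58396483 -0.11939608  0.14543041]
    0.128 0.145 437 [ 0.57078709 -0.10585606  0.1374339 ]
    0.15 0.157 20 [ 0.62319719 -0.15840155  0.15347226]
    0.157 0.17 41 [ 0.62317082 -0.15888975  0.16330254]
    0.17 0.185 80 [ 0.61840238 -0.15579014  0.17759638]
6 [345 257  12  19 181] zmax 0.16548918710624017 mean [0.62644018 0.00952776 0.15113407]
    0.128 0.145 65 [0.62827042 0.00855072 0.13606137]
    0.15 0.157 25 [0.62949576 0.00814066 0.15377419]
    0.157 0.17 82 [0.62387329 0.01096819 0.1627161 ]
```

```bash
cat >> h.py <<'E'
from scipy.spatial.transform import Rotation as R
C=np.array([.5345,-.004]);yaw=.178
rot=lambda a:np.array([[np.cos(a),-np.sin(a)],[np.sin(a),np.cos(a)]])
G=C+rot(yaw)@[0,.085];B=C+rot(yaw)@[0,-.085]
def plan(x,y,z,ya):
    "turn about tool z (plus tilt fix) first, then shift in turned frame"
    s=get_state();R0=R.from_quat(s["eef_rot"])
    R1=R.from_matrix(np.array([[np.sin(ya),np.cos(ya),0],[-np.cos(ya),np.sin(ya),0],[0,0,-1]]).T.reshape(3,3).T)
    d=np.array([x,y,z])-s["tool_pos"]
    print("turn",(R0.inv()*R1).as_rotvec().round(4),"shift now",R0.inv().apply(d).round(4),"shift after",R1.inv().apply(d).round(4))
E
cat > st.py <<'E'
import sys
from h import *
s=get_state();M=R.from_quat(s["eef_rot"]).as_matrix();f=M.T@s["contact_force"]
x,y=s["tool_pos"][:2]
for n,A in(("G",G),("B",B)):
    d=np.array([x,y])-A;print(n,"r %.4f ang(case) %.3f"%(np.hypot(*d),np.arctan2(d[1],d[0])-yaw),end="  ")
ya=np.arctan2(M[1,1],M[0,1])
print("t %.2f z %.4f yang %.3f f_tool %s open %.3f"%(s["clock"],s["tool_pos"][2],ya,f.round(1),s["opening"]))
if len(sys.argv)>1: sys.exit(abs(f[1])>float(sys.argv[1]))
E
python3 - <<'E'
from h import *
print(G,B)
R1=np.array([[np.sin(.623),-np.cos(.623),0],[np.cos(.623),np.sin(.623),0],[0,0,-1]])
M=np.array([[np.sin(.623),np.cos(.623),0],[-np.cos(.623),np.sin(.623),0],[0,0,-1]])
print(np.linalg.det(M));print(M)   # columns must be tool x,y,z
M0=R.from_quat(get_state()["eef_rot"]).as_matrix();print(M0)
plan(.473,.1437,.25,.623)
E
python3 st.py
```

```text
[0.51944977 0.07965698] [ 0.54955023 -0.08765698]
-1.0
[[ 0.58347418  0.81213169  0.        ]
 [-0.81213169  0.58347418  0.        ]
 [ 0.          0.         -1.        ]]
[[-9.41844150e-01  3.36049718e-01 -4.29312811e-04]
 [ 3.36049964e-01  9.41842785e-01 -1.60903976e-03]
 [-1.36372182e-04 -1.65973524e-03 -9.99998613e-01]]
G r 0.5952 ang(case) 1.940  B r 0.7563 ang(case) 1.858  t 0.10 z 0.2490 yang 1.228 f_tool [ 0.8 -0.1 -0.4] open 0.999Traceback (most recent call last):
  File "<stdin>", line 7, in <module>
  File "h.py", line 15, in plan
    R1=R.from_matrix(np.array([[np.sin(ya),np.cos(ya),0],[-np.cos(ya),np.sin(ya),0],[0,0,-1]]).T.reshape(3,3).T)
  File "scipy/spatial/transform/_rotation.pyx", line 1143, in scipy.spatial.transform._rotation.Rotation.from_matrix
ValueError: Non-positive determinant (left-handed or null coordinate frame) in rotation matrix 0: [[ 0.58347418  0.81213169  0.        ]
 [-0.81213169  0.58347418  0.        ]
 [ 0.          0.         -1.        ]].
```

```bash
python3 - <<'E'
t=open('h.py').read().split('\n')
for i,l in enumerate(t):
    if 'R1=R.from_m' in l: t[i]='    R1=R.from_matrix([[-np.sin(ya),np.cos(ya),0],[np.cos(ya),np.sin(ya),0],[0,0,-1]])'
open('h.py','w').write('\n'.join(t))
E
python3 -c "
from h import *
plan(.473,.1437,.25,.623)"
```

```text
turn [-1.600e-03  6.000e-04  6.051e-01] shift now [-0.3971 -0.3302 -0.0004] shift after [-0.5144 -0.0457 -0.001 ]
```

```bash
python3 -m inch '-0.09 0 0 0 0 0 0.1;-0.09 0 0 0 0 0 0.1;-0.09 0 0 0 0 0 0.1;-0.09 0 0 0 0 0 0.1;-0.09 0 0 0 0 0 0.1;-0.09 0 0 0 0 0 0.105' 5 && python3 -m inch '-0.09 -0.01 -0.001 0 0 0 0;-0.09 -0.025 -0.002 0 0 0 0;-0.09 -0.034 -0.003 0 0 0 0;-0.09 -0.034 -0.003 0 0 0 0;-0.09 -0.034 -0.003 0 0 0 0;-0.09 -0.034 -0.003 0 0 0 0;-0.09 -0.034 -0.003 0 0 0 0;-0.09 -0.034 -0.003 0 0 0 0;-0.09 -0.034 -0.003 0 0 0 0;-0.09 -0.034 -0.003 0 0 0 0;-0.09 -0.034 -0.003 0 0 0 0;-0.09 -0.034 -0.003 0 0 0 0;-0.09 -0.034 -0.003 0 0 0 0;-0.09 -0.034 -0.003 0 0 0 0;-0.09 -0.034 -0.003 0 0 0 0;-0.09 -0.025 -0.003 0 0 0 0;-0.09 -0.012 -0.001 0 0 0 0;-0.09 0 0 0 0 0 0;-0.09 0 0 0 0 0 0'; python3 st.py
python3 - <<'E'
from h import *
plan(.473,.1437,.156,.623)
p,d=snapshot("wrist");cv2.imwrite("pics/w1.png",p[:,:,::-1])
W=world("wrist",d)
S=W[(abs(W[...,2]-.177)<.006)&(np.hypot(W[...,0]-.473,W[...,1]-.1437)<.03)];print(len(S),S.mean(0) if len(S) else 0)
E
```

```text
clock: 0.6
tool_pos: [0.2099, 0.5883, 0.2493]
eef_rot: [0.459, 0.889, -0.001, 0.0]
contact_force: [-0.4, 0.2, 0.7]
opening: 0.569
finger_force: 0.0
clock: 2.18
tool_pos: [0.4722, 0.1437, 0.2496]
eef_rot: [0.456, 0.89, -0.0, -0.0]
contact_force: [0.4, 1.1, 0.1]
opening: 0.451
finger_force: 0.0
G r 0.0795 ang(case) 2.028  B r 0.2439 ang(case) 1.715  t 2.18 z 0.2496 yang 0.623 f_tool [ 0.6  1.  -0.1] open 0.451
turn [-0.0005 -0.0004  0.0002] shift now [-0.0005  0.0007  0.0936] shift after [-0.0004  0.0006  0.0936]
562 [0.47165517 0.1471701  0.17630766]
```

View pics/w1.png

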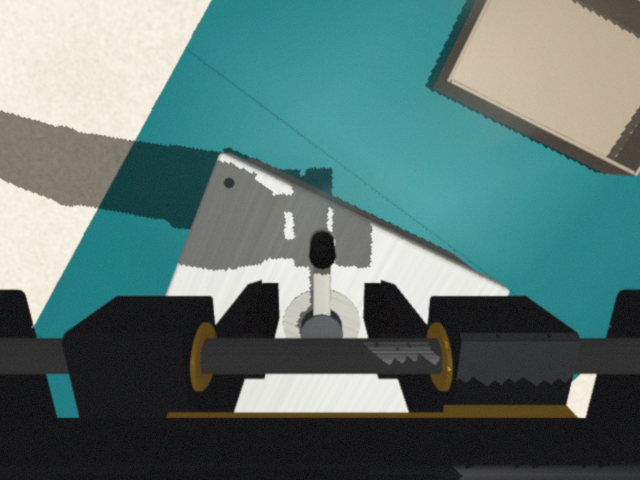

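The wrist view has the knob at (322,250), centred between the fingertips at about (264,290) and (378,290), so it is safe to descend and narrow the gap.

```bash
python3 -m inch '-0.09 0 0 0.012 0 0 0;-0.09 0 0 0.02 0 0 0;-0.09 0 0 0.02 0 0 0;-0.09 0 0 0.02 0 0 0;-0.09 0 0 0.014 0 0 0;-0.09 0 0 0.007 0 0 0;-0.09 0 0 0 0 0 0;-0.41 0 0 0 0 0 0;-0.41 0 0 0 0 0 0;-0.41 0 0 0 0 0 0;-0.41 0 0 0 0 0 0'; python3 st.py
```

```text
clock: 3.15
tool_pos: [0.4731, 0.1447, 0.1575]
eef_rot: [0.456, 0.89, 0.001, 0.001]
contact_force: [-0.5, 0.2, 0.5]
opening: 0.296
finger_force: 0.0
G r 0.0799 ang(case) 2.012  B r 0.2446 ang(case) 1.711  t 3.15 z 0.1575 yang 0.623 f_tool [ 0.5 -0.3 -0.5] open 0.296
```

```bash
python3 -m inch '-0.41 0 0.002 0 0 0 0.025;-0.41 0 0.002 0 0 0 0.025' && python3 st.py 7 && python3 -m inch '-0.41 0 0.002 0 0 0 0.025;-0.41 0 0.002 0 0 0 0.025' && python3 st.py 7 && python3 -m inch '-0.41 0 0.002 0 0 0 0.025;-0.41 0 0.002 0 0 0 0.025' && python3 st.py 7 && python3 -m inch '-0.41 0 0.002 0 0 0 0.025;-0.41 0 0.002 0 0 0 0.025' && python3 st.py 7
```

```text
clock: 3.32
tool_pos: [0.4761, 0.1467, 0.1571]
eef_rot: [0.48, 0.877, 0.0, 0.0]
contact_force: [-2.2, -1.6, 1.6]
opening: 0.299
finger_force: 2.0
G r 0.0798 ang(case) 1.967  B r 0.2456 ang(case) 1.696  t 3.32 z 0.1571 yang 0.570 f_tool [-0.2 -2.7 -1.6] open 0.299False
```

```bash
sed -i 's/sys.exit(\(.*\))$/sys.exit(int(\1))/' st.py; sed -i 's/("B",B))/("B",B))[int(len(sys.argv)>2):][:1]/; s/(("G",G)/(("G",G)/' st.py
python3 -m inch '-0.41 0 0.002 0 0 0 0.025;-0.41 0 0.002 0 0 0 0.025' >/dev/null && python3 st.py 7 && python3 -m inch '-0.41 0 0.002 0 0 0 0.025;-0.41 0 0.002 0 0 0 0.025' >/dev/null && python3 st.py 7 && python3 -m inch '-0.41 0 0.002 0 0 0 0.025;-0.41 0 0.002 0 0 0 0.025' >/dev/null && python3 st.py 7 && python3 -m inch '-0.41 0 0.002 0 0 0 0.025;-0.41 0 0.002 0 0 0 0.025' >/dev/null && python3 st.py 7 && python3 -m inch '-0.41 0 0.002 0 0 0 0.025' >/dev/null && python3 st.py 7&& python3 -m inch '-0.41 0 0.002 0 0 0 0.025' >/dev/null && python3 st.py 7
```

```text
G r 0.0797 ang(case) 1.934  t 3.48 z 0.1567 yang 0.520 f_tool [-0.8 -3.2 -2.8] open 0.301
G r 0.0798 ang(case) 1.876  t 3.65 z 0.1566 yang 0.470 f_tool [-1.8 -3.5 -2.3] open 0.299
G r 0.0798 ang(case) 1.819  t 3.82 z 0.1567 yang 0.420 f_tool [-1.5 -3.7 -2.8] open 0.295
G r 0.0799 ang(case) 1.768  t 3.98 z 0.1566 yang 0.370 f_tool [-2.7 -2.5 -1.4] open 0.294
G r 0.0800 ang(case) 1.743  t 4.07 z 0.1566 yang 0.345 f_tool [-2.1 -2.5 -1.1] open 0.297
G r 0.0800 ang(case) 1.718  t 4.15 z 0.1566 yang 0.320 f_tool [-2.2 -3.5 -0.8] open 0.293
```

```bash
python3 -m inch '-0.41 0 0.002 0 0 0 0.025' >/dev/null && python3 st.py 7 && python3 -m inch '-0.41 0 0.002 0 0 0 0.025' >/dev/null && python3 st.py 7 && python3 -m inch '-0.41 0 0.002 0 0 0 0.025' >/dev/null && python3 st.py 7 && python3 -m inch '-0.41 0 0.002 0 0 0 0.025' >/dev/null && python3 st.py 7 && python3 -m inch '-0.41 0 0.002 0 0 0 0.025' >/dev/null && python3 st.py 7 && python3 -m inch '-0.41 0 0.002 0 0 0 0.025' >/dev/null && python3 st.py 7 && python3 -m inch '-0.41 0 0.002 0 0 0 0.025' >/dev/null && python3 st.py 7 && python3 -m inch '-0.41 0 0.002 0 0 0 0.025' >/dev/null && python3 st.py 7 && python3 -m inch '-0.41 0 0.002 0 0 0 0.025' >/dev/null && python3 st.py 7 && python3 -m inch '-0.41 0 0.002 0 0 0 0.025' >/dev/null && python3 st.py 7 && python3 -m inch '-0.41 0 0.002 0 0 0 0.025' >/dev/null && python3 st.py 7 && python3 -m inch '-0.41 0 0.002 0 0 0 0.025' >/dev/null && python3 st.py 7
```

```text
G r 0.0800 ang(case) 1.693  t 4.23 z 0.1566 yang 0.295 f_tool [-3.1 -1.9 -1.3] open 0.296
G r 0.0801 ang(case) 1.668  t 4.32 z 0.1566 yang 0.271 f_tool [-2.3 -2.9 -2.1] open 0.297
G r 0.0801 ang(case) 1.644  t 4.40 z 0.1566 yang 0.246 f_tool [-2.6 -3.6 -0.5] open 0.297
G r 0.0802 ang(case) 1.619  t 4.48 z 0.1566 yang 0.221 f_tool [-2.1 -2.4 -0.7] open 0.294
G r 0.0802 ang(case) 1.594  t 4.57 z 0.1566 yang 0.196 f_tool [-2.4 -3.1 -0.6] open 0.293
G r 0.0803 ang(case) 1.569  t 4.65 z 0.1566 yang 0.171 f_tool [-2.5 -3.   0.1] open 0.297
G r 0.0803 ang(case) 1.546  t 4.73 z 0.1566 yang 0.146 f_tool [-3.  -3.7 -1.3] open 0.297
G r 0.0801 ang(case) 1.532  t 4.82 z 0.1565 yang 0.121 f_tool [-4.  -6.2 -2.8] open 0.297
G r 0.0799 ang(case) 1.520  t 4.90 z 0.1564 yang 0.096 f_tool [-3.6 -8.  -4.7] open 0.297
```

```bash
python3 -m inch '-0.41 0 0 0 0 0 0;-0.41 0 0 0 0 0 0' >/dev/null ; python3 st.py 10 && python3 -m inch '-0.41 0 0.0015 0 0 0 0.012' >/dev/null && python3 st.py 10 && python3 -m inch '-0.41 0 0.0015 0 0 0 0.012;-0.41 0 0 0 0 0 0' >/dev/null && python3 st.py 10
```

```text
G r 0.0800 ang(case) 1.518  t 5.07 z 0.1565 yang 0.097 f_tool [-3.5 -6.  -3. ] open 0.298
G r 0.0799 ang(case) 1.513  t 5.15 z 0.1564 yang 0.085 f_tool [-3.2 -9.2 -5.2] open 0.293
G r 0.0798 ang(case) 1.503  t 5.32 z 0.1564 yang 0.073 f_tool [-3.4 -9.3 -7.3] open 0.299
```

```bash
python3 -m inch '-0.41 0 -0.002 0 0 0 0;-0.41 0 -0.002 0 0 0 0;-0.41 0 -0.002 0 0 0 0;-0.41 0 0 0 0 0 0' >/dev/null; python3 st.py; python3 -m inch '-0.09 0 0 0 0 0 0;-0.09 0 0 0 0 0 0;-0.09 0 0 0 0 0 0;-0.09 0 0 -0.01 0 0 0;-0.09 0 0 -0.02 0 0 0;-0.09 0 0 -0.03 0 0 0;-0.09 0 0 -0.03 0 0 0;-0.09 0 0 -0.01 0 0 0;-0.09 0 0 0 0 0 0'; python3 st.py;  python3 - <<'E'
from h import *
from h import *
p,d=snapshot("top");cv2.imwrite("pics/t2.png",cv2.resize(p[130:330,200:440,::-1],None,fx=3,fy=3))
p,d=snapshot("wrist");cv2.imwrite("pics/w2.png",p[:,:,::-1])
W=world("wrist",d)
S=W[(abs(W[...,2]-.177)<.006)&(np.hypot(*(W[...,:2]-G).transpose(2,0,1))<.1)];c=S.mean(0);print(len(S),c,np.hypot(*(c[:2]-G)),np.arctan2(*(c[:2]-G)[::-1])-yaw)
plan(.617,-.156,.25,.78)
E
```

```text
G r 0.0812 ang(case) 1.528  t 5.65 z 0.1568 yang 0.074 f_tool [-1.1 -2.4 -1.1] open 0.293
clock: 6.4
tool_pos: [0.5105, 0.1601, 0.2604]
eef_rot: [0.681, 0.733, 0.004, 0.002]
contact_force: [0.1, 0.4, -0.3]
opening: 0.453
finger_force: 0.0
G r 0.0810 ang(case) 1.504  t 6.40 z 0.2604 yang 0.074 f_tool [0.4 0.2 0.3] open 0.453
505 [0.5031271  0.15907721 0.17504311] 0.08108022116510313 1.5954965915134802
turn [ 1.300e-03 -2.000e-04 -7.058e-01] shift now [-0.3227  0.0849  0.007 ] shift after [-0.3007 -0.1447  0.0071]
```

View pics/t2.png

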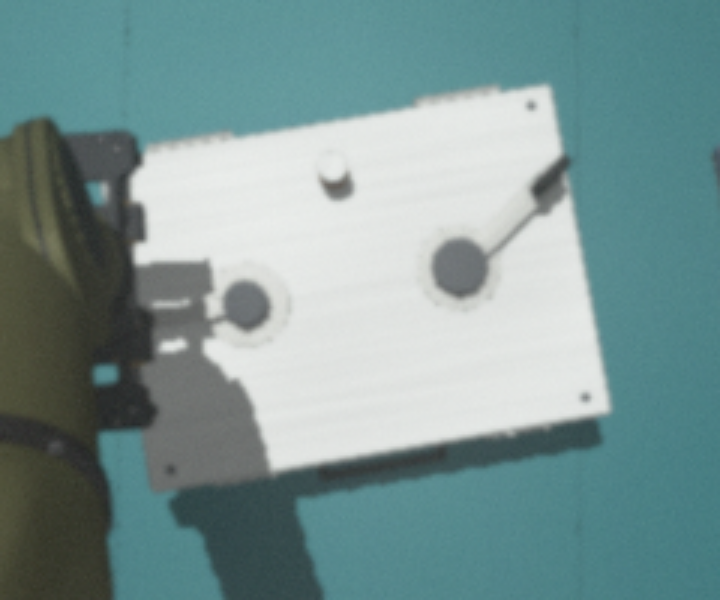

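The picture shows the guard now pointing left at about (200,318), with the gripper above it. The bolt paddle is at (550,178), and the vial at (335,170) is undisturbed. Next is the bolt.

```bash
python3 -m inch '-0.09 0 0 0 0 0 -0.1176;-0.09 0 0 0 0 0 -0.1176;-0.09 0 0 0 0 0 -0.1176;-0.09 0 0 0 0 0 -0.1176;-0.09 0 0 0 0 0 -0.1176;-0.09 0 0 0 0 0 -0.1176;-0.09 -0.014 -0.007 0 0 0 0;-0.09 -0.025 -0.012 0.001 0 0 0;-0.09 -0.031 -0.015 0.001 0 0 0;-0.09 -0.031 -0.015 0.001 0 0 0;-0.09 -0.031 -0.015 0.001 0 0 0;-0.09 -0.031 -0.015 0.001 0 0 0;-0.09 -0.031 -0.015 0.001 0 0 0;-0.09 -0.031 -0.015 0.001 0 0 0;-0.09 -0.031 -0.0145 0.001 0 0 0;-0.09 -0.025 -0.012 0 0 0 0;-0.09 -0.02 -0.0092 0 0 0 0;-0.09 0 0 0 0 0 0;-0.09 0 0 0 0 0 0'>/dev/null; python3 st.py
python3 - <<'E'
from h import *
p,d=snapshot("wrist");cv2.imwrite("pics/w3.png",p[:,:,::-1])
W=world("wrist",d)
S=W[(abs(W[...,2]-.178)<.006)&(np.hypot(*(W[...,:2]-B).transpose(2,0,1))<.13)];c=S.mean(0);print(len(S),c,np.hypot(*(c[:2]-B)),np.arctan2(*(c[:2]-B)[::-1])-yaw)
plan(.617,-.156,.156,.78)
p,d=snapshot("top");cv2.imwrite("pics/t3.png",cv2.resize(p[130:330,200:440,::-1],None,fx=3,fy=3))
W=world("top",d)
S=W[(abs(W[...,2]-.177)<.006)&(np.hypot(*(W[...,:2]-G).transpose(2,0,1))<.1)];c=S.mean(0);print(len(S),c,np.hypot(*(c[:2]-G)),np.arctan2(*(c[:2]-G)[::-1])-yaw)
E
```

```text
G r 0.2563 ang(case) -1.362  t 8.08 z 0.2468 yang 0.777 f_tool [0.6 0.1 1. ] open 0.453
753 [ 0.61501529 -0.15224168  0.17785309] 0.09196117055206192 -0.9566288037666564
turn [-0.0007 -0.0033 -0.0004] shift now [-0.0012  0.0004  0.0911] shift after [-0.0009  0.0003  0.0911]
49 [0.50476078 0.15679106 0.17662707] 0.07852026597027296 1.5809775813914322
```

View pics/w3.png

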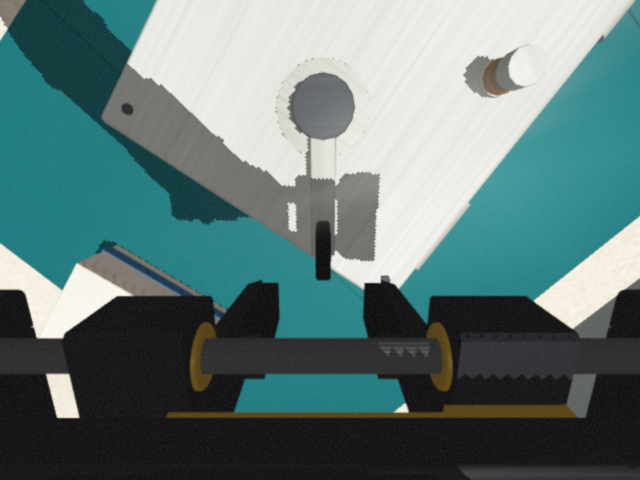

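The paddle sits at (322,250), centred and parallel between the fingers. The vial is upright at (510,70).

```bash
python3 -m inch '-0.09 0 0 0.012 0 0 0;-0.09 0 0 0.02 0 0 0;-0.09 0 0 0.02 0 0 0;-0.09 0 0 0.02 0 0 0;-0.09 0 0 0.012 0 0 0;-0.09 0 0 0.006 0 0 0;-0.09 0 0 0 0 0 0;-0.59 0 0 0 0 0 0;-0.59 0 0 0 0 0 0;-0.59 0 0 0 0 0 0;-0.59 0 0 0 0 0 0;-0.59 0 0 0 0 0 0' >/dev/null; python3 st.py 5 b && python3 -m inch '-0.59 0 -0.0024 0 0 0 0.025' >/dev/null && python3 st.py 8 b && python3 -m inch '-0.59 0 -0.0024 0 0 0 0.025' >/dev/null && python3 st.py 8 b && python3 -m inch '-0.59 0 -0.0024 0 0 0 0.025' >/dev/null && python3 st.py 8 b && python3 -m inch '-0.59 0 -0.0024 0 0 0 0.025' >/dev/null && python3 st.py 8 b && python3 -m inch '-0.59 0 -0.0024 0 0 0 0.025' >/dev/null && python3 st.py 8 b && python3 -m inch '-0.59 0 -0.0024 0 0 0 0.025' >/dev/null && python3 st.py 8 b && python3 -m inch '-0.59 0 -0.0024 0 0 0 0.025' >/dev/null && python3 st.py 8 b && python3 -m inch '-0.59 0 -0.0024 0 0 0 0.025' >/dev/null && python3 st.py 8 b
```

```text
B r 0.0966 ang(case) -0.972  t 9.18 z 0.1594 yang 0.779 f_tool [-0.3 -0.2  0.4] open 0.207
B r 0.0964 ang(case) -0.992  t 9.27 z 0.1591 yang 0.754 f_tool [ 0.2 -0.4 -0.6] open 0.204
B r 0.0964 ang(case) -1.020  t 9.35 z 0.1589 yang 0.727 f_tool [ 0.4  3.6 -0.1] open 0.206
B r 0.0963 ang(case) -1.033  t 9.43 z 0.1590 yang 0.703 f_tool [-0.2  4.2  0.3] open 0.206
B r 0.0963 ang(case) -1.056  t 9.52 z 0.1589 yang 0.678 f_tool [0.3 4.6 0.8] open 0.206
B r 0.0964 ang(case) -1.085  t 9.60 z 0.1589 yang 0.653 f_tool [0.6 3.9 0.8] open 0.204
B r 0.0964 ang(case) -1.114  t 9.68 z 0.1589 yang 0.628 f_tool [0.7 4.9 0.2] open 0.206
B r 0.0965 ang(case) -1.143  t 9.77 z 0.1589 yang 0.603 f_tool [ 0.5  3.8 -0.9] open 0.207
B r 0.0965 ang(case) -1.170  t 9.85 z 0.1589 yang 0.577 f_tool [ 1.2  3.9 -1. ] open 0.203
```

```bash
python3 -m inch '-0.59 0 -0.0024 0 0 0 0.025;-0.59 0 -0.0024 0 0 0 0.025' >/dev/null && python3 st.py 8 b && python3 -m inch '-0.59 0 -0.0024 0 0 0 0.025;-0.59 0 -0.0024 0 0 0 0.025;-0.59 0 -0.0024 0 0 0 0.025' >/dev/null && python3 st.py 8 b && python3 -m inch '-0.59 0 -0.0024 0 0 0 0.025;-0.59 0 -0.0024 0 0 0 0.025;-0.59 0 -0.0024 0 0 0 0.025' >/dev/null && python3 st.py 8 b && python3 -m inch '-0.59 0 -0.0024 0 0 0 0.025;-0.59 0 -0.0024 0 0 0 0.025;-0.59 0 -0.0024 0 0 0 0.025' >/dev/null && python3 st.py 8 b && python3 -m inch '-0.59 0 -0.0024 0 0 0 0.025;-0.59 0 -0.0024 0 0 0 0.025;-0.59 0 -0.0024 0 0 0 0.025' >/dev/null && python3 st.py 8 b && python3 -m inch '-0.59 0 -0.0024 0 0 0 0.025;-0.59 0 -0.0024 0 0 0 0.025;-0.59 0 -0.0024 0 0 0 0.025' >/dev/null && python3 st.py 8 b && python3 -m inch '-0.59 0 -0.0024 0 0 0 0.025;-0.59 0 -0.0024 0 0 0 0.025;-0.59 0 -0.0024 0 0 0 0.025' >/dev/null && python3 st.py 8 b && python3 -m inch '-0.59 0 -0.0024 0 0 0 0.025;-0.59 0 -0.0024 0 0 0 0.025;-0.59 0 -0.0024 0 0 0 0.025' >/dev/null && python3 st.py 8 b && python3 -m inch '-0.59 0 -0.0024 0 0 0 0.025;-0.59 0 -0.0024 0 0 0 0.025;-0.59 0 -0.0024 0 0 0 0.025' >/dev/null && python3 st.py 8 b && python3 -m inch '-0.59 0 -0.0024 0 0 0 0.025;-0.59 0 -0.0024 0 0 0 0.025;-0.59 0 -0.0024 0 0 0 0.025' >/dev/null && python3 st.py 8 b
```

```text
B r 0.0966 ang(case) -1.222  t 10.02 z 0.1588 yang 0.527 f_tool [ 1.4  4.1 -1.1] open 0.207
B r 0.0967 ang(case) -1.297  t 10.27 z 0.1589 yang 0.452 f_tool [ 2.3  3.7 -2.1] open 0.200
B r 0.0968 ang(case) -1.372  t 10.52 z 0.1588 yang 0.377 f_tool [ 1.7  4.  -1.4] open 0.208
B r 0.0970 ang(case) -1.447  t 10.77 z 0.1587 yang 0.302 f_tool [ 2.4  3.8 -1.6] open 0.206
B r 0.0971 ang(case) -1.521  t 11.02 z 0.1587 yang 0.227 f_tool [ 3.3  3.8 -2.9] open 0.208
B r 0.0972 ang(case) -1.595  t 11.27 z 0.1587 yang 0.152 f_tool [ 3.9  4.7 -1.9] open 0.208
B r 0.0973 ang(case) -1.669  t 11.52 z 0.1587 yang 0.077 f_tool [ 3.7  3.3 -1. ] open 0.206
B r 0.0974 ang(case) -1.743  t 11.77 z 0.1587 yang 0.002 f_tool [ 3.7  2.7 -0.7] open 0.204
B r 0.0976 ang(case) -1.816  t 12.02 z 0.1587 yang -0.073 f_tool [ 3.4  2.9 -0.3] open 0.202
B r 0.0977 ang(case) -1.888  t 12.27 z 0.1587 yang -0.148 f_tool [3.8 3.6 1.2] open 0.204
```

```bash
python3 -m inch '-0.59 0.0002 -0.0024 0 0 0 0.025;-0.59 0.0002 -0.0024 0 0 0 0.025;-0.59 0.0002 -0.0024 0 0 0 0.025' >/dev/null && python3 st.py 8 b && python3 -m inch '-0.59 0.0002 -0.0024 0 0 0 0.025;-0.59 0.0002 -0.0024 0 0 0 0.025;-0.59 0.0002 -0.0024 0 0 0 0.025' >/dev/null && python3 st.py 8 b && python3 -m inch '-0.59 0.0002 -0.0024 0 0 0 0.025;-0.59 0.0002 -0.0024 0 0 0 0.025' >/dev/null && python3 st.py 8 b && python3 -m inch '-0.59 0.0002 -0.0024 0 0 0 0.025;-0.59 0.0002 -0.0024 0 0 0 0.025' >/dev/null && python3 st.py 8 b && python3 -m inch '-0.59 0 -0.0024 0 0 0 0.025' >/dev/null && python3 st.py 8 b && python3 -m inch '-0.59 0 -0.0024 0 0 0 0.025' >/dev/null && python3 st.py 8 b && python3 -m inch '-0.59 0 -0.0024 0 0 0 0.025' >/dev/null && python3 st.py 8 b && python3 -m inch '-0.59 0 -0.0024 0 0 0 0.025' >/dev/null && python3 st.py 8 b && python3 -m inch '-0.59 0 -0.0024 0 0 0 0.025' >/dev/null && python3 st.py 8 b
```

```text
B r 0.0977 ang(case) -1.963  t 12.52 z 0.1587 yang -0.224 f_tool [1.8 3.7 0.8] open 0.206
B r 0.0977 ang(case) -2.038  t 12.77 z 0.1587 yang -0.299 f_tool [-0.6  4.7  1.8] open 0.204
B r 0.0977 ang(case) -2.088  t 12.93 z 0.1587 yang -0.349 f_tool [-3.   4.4  1.7] open 0.206
B r 0.0975 ang(case) -2.138  t 13.10 z 0.1588 yang -0.400 f_tool [-3.   5.2  0.7] open 0.208
B r 0.0975 ang(case) -2.162  t 13.18 z 0.1588 yang -0.425 f_tool [-2.5  3.9  1. ] open 0.203
B r 0.0975 ang(case) -2.188  t 13.27 z 0.1588 yang -0.450 f_tool [-3.5  5.1  0.4] open 0.208
B r 0.0975 ang(case) -2.213  t 13.35 z 0.1588 yang -0.475 f_tool [-2.7  5.2  1.9] open 0.207
B r 0.0975 ang(case) -2.235  t 13.43 z 0.1588 yang -0.500 f_tool [-3.   5.5  2.2] open 0.208
B r 0.0975 ang(case) -2.254  t 13.52 z 0.1588 yang -0.525 f_tool [-2.3  7.7  4.8] open 0.203
```

```bash
python3 -m inch '-0.59 0 -0.0018 0 0 0 0.015' >/dev/null && python3 st.py 10 b && python3 -m inch '-0.59 0 -0.0018 0 0 0 0.015' >/dev/null && python3 st.py 10 b && python3 -m inch '-0.59 0 -0.0018 0 0 0 0.015' >/dev/null && python3 st.py 10 b && python3 -m inch '-0.59 0 0 0 0 0 0' >/dev/null && python3 st.py 10 b
```

```text
B r 0.0975 ang(case) -2.267  t 13.60 z 0.1589 yang -0.540 f_tool [-1.8  8.3  4.9] open 0.205
B r 0.0975 ang(case) -2.279  t 13.68 z 0.1589 yang -0.554 f_tool [-3.2  9.2  5.3] open 0.209
B r 0.0975 ang(case) -2.292  t 13.77 z 0.1589 yang -0.569 f_tool [-2.6 10.8  7.4] open 0.204
```

```bash
python3 -m inch '-0.59 0 0.002 0 0 0 0;-0.59 0 0.002 0 0 0 0;-0.59 0 0.002 0 0 0 0;-0.59 0 0 0 0 0 0' >/dev/null; python3 st.py 9 b; python3 -m inch '-0.09 0 0 0 0 0 0;-0.09 0 0 0 0 0 0;-0.09 0 0 0 0 0 0;-0.09 0 0 -0.01 0 0 0;-0.09 0 0 -0.02 0 0 0;-0.09 0 0 -0.03 0 0 0;-0.09 0 0 -0.03 0 0 0;-0.09 0 0 -0.02 0 0 0;-0.09 0.01 0 -0.01 0 0 0;-0.09 0.02 0 0 0 0 0;-0.09 0.03 0 0 0 0 0;-0.09 0.03 0 0 0 0 0;-0.09 0.03 0 0 0 0 0;-0.09 0.03 0 0 0 0 0;-0.09 0.02 0 0 0 0 0;-0.09 0 0 0 0 0 0;-0.09 0 0 0 0 0 0'
python3 - <<'E'
from h import *
for n in("top","scene"):
    p,d=snapshot(n);cv2.imwrite(f"pics/{n}4.png",p[:,:,::-1])
    W=world(n,d)
    for nm,A in(("G",G),("B",B)):
        S=W[(abs(W[...,2]-.177)<.005)&(np.hypot(*(W[...,:2]-A).transpose(2,0,1))<.12)];c=np.median(S,0) if len(S) else np.zeros(3);print(n,nm,len(S),c,np.hypot(*(c[:2]-A)),np.arctan2(*(c[:2]-A)[::-1])-yaw)
E
```

```text
B r 0.0960 ang(case) -2.268  t 14.10 z 0.1585 yang -0.566 f_tool [-0.8  1.1  0.2] open 0.210
clock: 15.52
tool_pos: [0.5939, -0.0265, 0.279]
eef_rot: [0.876, 0.483, -0.0, -0.0]
contact_force: [0.1, -0.7, -0.4]
opening: 0.456
finger_force: 0.0
top G 50 [0.5049461  0.15634658 0.17695331] 0.07804903130637272 1.5797105002897136
top B 62 [ 0.50618635 -0.172615    0.1777372 ] 0.09538496032868059 -2.22074153443033
scene G 37 [0.50711953 0.15805529 0.17753859] 0.07936201972426386 1.5487952510025724
scene B 77 [ 0.50859117 -0.17213099  0.17783453] 0.09388025543256402 -2.200268312411891
```

View pics/scene4.png

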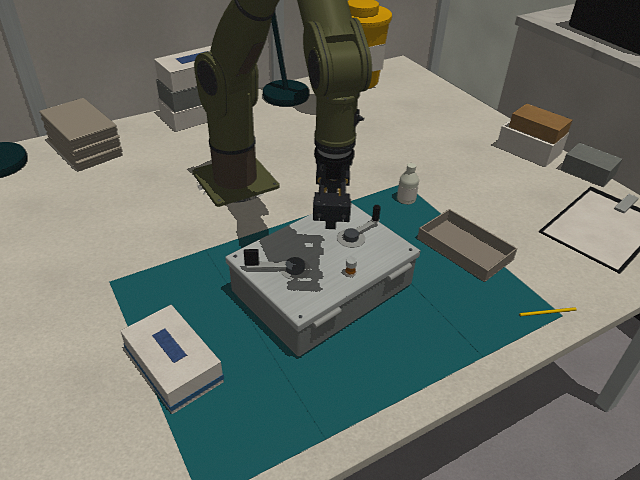

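View pics/top4.png

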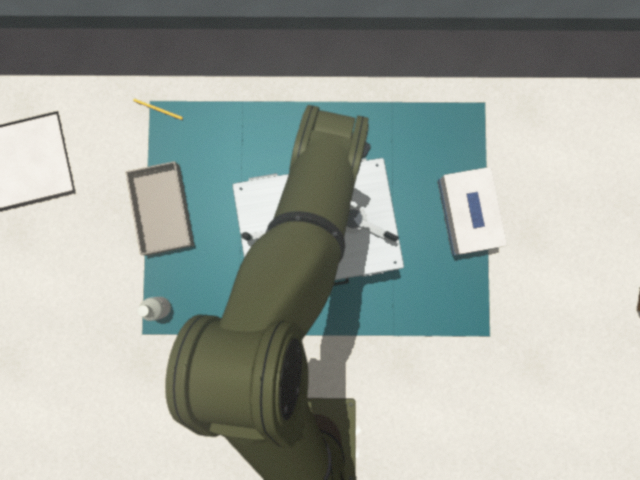

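The bolt paddle, at (252,257) in the scene view, now points out and back at -2.20 to -2.22 rad, past its 2.17 stop angle. The guard knob at (376,213) hasn't moved, the vial stands at (351,266), the bystanders are unchanged, and the gripper is clear above the lid.

```bash
python3 -c "
from plant import r
print(r.finish_job())"
```

```text
the job is handed in; nothing more can be done
None
```

The job is handed in: I swung the guard lever, then the bolt lever, clockwise until each pressed gently into its stop (about 9 N and 11 N at the gripper), and the final camera views showed both still there, with the vial and surroundings undisturbed.

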